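Tighten the wing nut of the mould clamp between its guide posts

TASK

Tighten the brass wing nut on the green mould clamp: turn it clockwise seen from above, in as many short arcs as the two guide posts beside it allow, until it comes to its stop and the strap is fully down on both plaster moulds. Leave the moulds lying where they are, do not knock the guide posts hard, and do not disturb the other things on the table.

Things in the scene. Friction and masses are not known exactly. Their poses are not given: they have to be found in the camera images.
- clamp: Mould clamp, fixed to the table: green base plate 200 x 120 x 12 mm, origin under its centre at table height, x along the 200 mm length, z up. A steel stud, 8 mm thick, stands on its axis, top 92 mm above the table. A cross-shaped aluminium strap on stud and posts lies over two moulds; the wing nut on the stud rests on the strap.
- guide_posts: The clamp's two fixed steel posts, 16 mm thick, centred 42 mm either side of the nut's axis along the clamp's y; tops 100 mm above the table. Inner faces 34 mm from the nut's axis: the wing tips pass 5 mm inside them, but fingers spread wide along the clamp's y strike them. Same origin and axes as clamp.
- wing_top (a point): On the brass wing nut's axis, level with the wing tops; x along the wings, z up. Wings upright, 58 mm tip to tip, 10 mm thick near the axis (9 mm farther out), with the stud between them; they reach 26 mm below this level. Below them a hub 16 mm wide, widening to 26 mm at the underside, 36 mm below this level. Point is 103.5 mm above the table at joint 0, 88.5 mm at 5.
- wing_nut (a joint): Turn of the wing nut, rad: grows clockwise seen from above (tightening), hard stop at 5.0 where the strap is down on the moulds. Quick coarse thread: nut and strap go down 3 mm per radian. Starts between 1.4 and 2.6. Friction about 0.06 N m; it stays where it is left. The wings lie along the clamp's x at 0.
- strap (a joint): Height of the clamp's strap, m: 0 = 15 mm above the moulds, 0.015 = down on them; driven by the nut. The strap is 176 x 30 mm along the clamp's x, 32 x 110 mm along y, 8 mm thick with 2 mm rubber pads below.
- mould_near: Loose plaster tile mould 61 x 74 x 30 mm lying on the base plate under the strap, at the clamp's -x end; origin at the centre of its underside, z up.
- mould_far: Loose plaster tile mould 59 x 76 x 30 mm, the same at the clamp's +x end.
- seat_near (a point): Where mould_near's origin belongs: on the plate's top, 55 mm along the clamp's -x.
- seat_far (a point): Where mould_far's origin belongs: on the plate's top, 55 mm along the clamp's +x.
- water_cup: White water cup, bystander, 69 mm wide, 64 mm tall; origin under its centre.
- modelling_tool: Wooden modelling tool, bystander, 15 x 180 x 9 mm; origin under its centre.
- rib_rubber: Red rubber rib, bystander, 48 x 90 x 6 mm; origin under its centre.
- stamp: Turned wooden stamp, bystander, 26 mm wide, 54 mm tall; origin under its centre.
- shell_dish: Biscuit-ware shell dish, bystander, 78 x 108 x 42 mm; origin under its centre.
Things that resemble listed ones, but are neither listed nor needed, are in the scene too. Leave any red look-alike of the mould_far alone.

How it is judged (in metres and radians):
At the end, for the whole second after the job is handed in: The wing nut is at its stop (within 0.3 rad, so the strap is down to within 1 mm of the moulds), at rest and released, and both moulds still lie within 12 mm of their seats under the strap (value of joint wing_nut above 4.7 rad and velocity of joint wing_nut below 0.1 rad/s and distance between mould_near and seat_near below 0.012 m and distance between mould_far and seat_far below 0.012 m); the robot touches nothing.
It fails at once if a guide post is knocked with more than 25 N (contact force between any of the fingers, the arm and guide_posts above 25 N).
It fails at once if a bystander is pushed more than 30 mm (distance of any of water_cup, modelling_tool, rib_rubber, stamp, shell_dish from where it was at the start of the episode above 0.03 m).
It also fails if it takes over 48 s, if anything falls off the work surface, if the arm or the gripper's body presses on something with over 40 N, if the wrist force passes 120 N, or if a joint passes its speed limit or range.

ROBOT

A 6-joint arm with a two-finger parallel gripper is mounted at the origin on a cart in front of the work surface, level with it; the furniture and walls round the work are solid. World frame = base frame: x ahead of the robot, y to its left, z up, the work surface at z = 0. Lengths are in mm, angles in rad, forces in N, time in s.
With the tool pointing down it reaches from about 350 to 725 mm from the base axis. Payload 4.3 kg.
Tool frame: the origin (TCP) lies on the mounting face of the last link; the fingertips stand 173 mm ahead of it and the grasp point (between the pads) lies 155 mm ahead of it (env.tip_extent is the distance from the TCP to the fingertips, in mm); z points along the fingers, y is the line along which they close (so a half turn about z gives the same grasp; the last joint's range is limited). The gripper opens to 85 mm and grips with 20 to 120 N. Pads are 22 mm wide; open, the fingers measure 114 mm over their backs; the gripper's body (76 mm by 85 mm) begins 54 mm behind the grasp point. The pads swing forward as they close: fully open they stand 13 mm farther back than shut.
Start: joints at [1.208, 0.377, 0.081, 1.274, 0, 1.46], TCP at [143.816, 556.745, 404.729] pointing down, gripper open.
Joint ranges: [-2.72, 2.72], [-0.84, 1.66], [-1.02, 1.22], [-1.77, 2.12], [-1.37, 1.28], [-3.14, 3.14]. Speed limits (rad/s): [2.57, 2.57, 3.14, 3.14, 3.14, 3.14].

INTERFACE

Orientations are given as a unit quaternion [x, y, z, w].
In Python, from rig import env gives the robot as it stands.
- The arm moves only by the tool drive_tool, never from a script. Its argument "commands" is a list of rows, each a list of 3 entries, a list of its own where there are three numbers: the shift along the world's x, y, z in mm, then the turn, a rotation vector about the world's x, y, z in units of 5 degrees (1.0 is 5 degrees), then the finger opening in mm, from 0 to 85.4. A call has 1 to 5 rows; each row shifts and turns the commanded pose from where the row before left it; what a row does not reach is not made up. A row lasts 1/8 s, in which the tool goes at most 62.5 mm and 10.7 degrees, less where a joint would pass 70% of its speed; a pose out of reach is approached as far as the arm can. A call is refused whole if a number of a shift passes 62.5 or a number of a turn 1, either way. A call with a gripper value outside its range is refused whole. The fingers move at their own pace and stop on an object; "force" is the grip in N (left out, the last holds). Time passes only in rows, so rows that do not move let the fingers close. It gives the time, the measured TCP pose, the force, the opening and the grip force at its end, in the units of the state.
- env.get_state(): the state, without advancing time (a new reading comes with each control period).
- env.grab_frame(name): name is "side" or "top" or "wrist"; returns the picture (384x512x3 uint8, red, green, blue); there is no depth.
- env.calibration(name): a dict with "vertical_fov" (degrees; the focal length in pixels is half the picture's height over the tangent of half this angle, whatever the lens; pixels are square), "cx", "cy" (the principal point, pixels), "R" (3x3) and "t" (3): a world point X has camera coordinates R X + t; the wrist camera has in their place "T_tool_cam" (4x4, takes a point from camera to tool coordinates, whose origin is the TCP and whose axes are the flange's). Camera axes: x right, y down, z forward; pixel columns grow to the right and rows downward; lengths in mm; the calibration is good to about 2 mm. A picture is of the moment at which its call begins: read the wrist's pose just before it. calibration takes no time and is no camera call.
- env.close_job(): hands the job in; it is judged then, once.
The state is a dict: "clock": time; "q": joint angles; "dq": joint speeds; "effort": joint torques, N m; "eef_pos": TCP position; "tcp_rot": TCP orientation; "contact_force": force on the tool from outside, world axes, zero at the start; "torque": the same for the moment, N m; "width": finger opening in mm; "finger_force": force on a finger pad.
Only numpy, scipy, OpenCV 4.12 (cv2) and the standard library are available. Lean on these libraries where they do the work, as an engineer would, in place of code of your own. Each camera call takes 0.05 s, during which the arm holds its last target. There are 200 camera calls.

## Working session

There is one attempt and no reset: what is moved stays moved. The work goes in short steps, Python scripts to look and compute and a tool call to move; the robot and the scene stay as the last step left them, time stands still between calls to the robot, and variables do not carry over. Pictures are saved under pics/ and viewed, at most 10 in all, crops included, and the job is handed in when it is done.

Besides the shell and the picture viewer there is one more tool, called after "Request:" as name(argument=value, ...), one argument or row to a line, values as JSON. drive_tool: Moves the arm, as the interface text tells. Its arguments: {"type":"object","properties":{"commands":{"type":"array"},"force":{"type":"number"}},"required":["commands"]}

```bash
mkdir -p pics; ls; cat > h.py <<'E'
import numpy as np, cv2
from rig import env
from scipy.spatial.transform import Rotation as Ro
def cam(n,s=None):
    c=env.calibration(n); f=192/np.tan(np.radians(c["vertical_fov"])/2)
    if n=="wrist":
        T=np.array(c["T_tool_cam"]); W=np.eye(4); W[:3,:3]=Ro.from_quat(s["tcp_rot"]).as_matrix(); W[:3,3]=s["eef_pos"]
        M=np.linalg.inv(W@T); R,t=M[:3,:3],M[:3,3]
    else: R,t=np.array(c["R"]),np.array(c["t"])
    return f,c["cx"],c["cy"],R,t
def ray(k,u,v,z):
    f,cx,cy,R,t=k; o=-R.T@t; d=R.T@np.array([(u-cx)/f,(v-cy)/f,1]); return o+d*(z-o[2])/d[2]
def proj(k,X):
    f,cx,cy,R,t=k; p=R@np.array(X)+t; return np.array([cx+f*p[0]/p[2],cy+f*p[1]/p[2]])
E
python3 - <<'E'
from h import *
s=env.get_state(); print(s)
for n in("top","side","wrist"):
    print(n,env.calibration(n))
t=env.grab_frame("top");d=env.grab_frame("side")
cv2.imwrite("pics/top.png",t[:,:,::-1]);cv2.imwrite("pics/side.png",d[:,:,::-1])
E
```

```text
pics
{'clock': 0.0, 'q': array([1.20767645e+00, 3.78057905e-01, 7.96182287e-02, 1.27444327e+00,
       7.45870423e-06, 1.46049372e+00]), 'dq': array([-0.0004964 , -0.0006586 ,  0.00127881, -0.00029517,  0.0003286 ,
       -0.00039684]), 'effort': array([-3.30411131e-04, -4.63604486e+01,  2.69875842e+01,  2.09831464e-02,
        2.84223024e-04,  2.90424644e-06]), 'eef_pos': array([143.70658252, 556.42227408, 403.76051645]), 'tcp_rot': array([ 1.26072189e-01,  9.92020521e-01, -1.01334164e-03, -2.48288569e-04]), 'contact_force': array([0.23133346, 0.25456185, 0.05832131]), 'torque': array([ 0.01583241, -0.00972169, -0.00360536]), 'finger_force': 0.0, 'width': 85.0745293170494}
top {'vertical_fov': 49.105594048089024, 'cx': 258.6925601816337, 'cy': 193.22459976675273, 'R': array([[-0.00653954, -0.999969  ,  0.00438521],
       [-0.99426371,  0.00603393, -0.10678609],
       [ 0.10675632, -0.00505839, -0.99427235]]), 't': array([  26.72883753,  614.31702147, 1000.55273468])}
side {'vertical_fov': 49.191150360416316, 'cx': 263.4236988327553, 'cy': 187.07173716523297, 'R': array([[-0.99980678, -0.01070486,  0.0164867 ],
       [-0.01955794,  0.45754681, -0.88897042],
       [ 0.00197287, -0.88912109, -0.45766777]]), 't': array([ 576.82777246,   89.4285702 , 1061.02072095])}
wrist {'vertical_fov': 67.24489398514862, 'cx': 253.41781623759806, 'cy': 194.1983979007955, 'T_tool_cam': array([[-4.00471263e-04, -9.60742904e-01, -2.77439927e-01,
         7.20126687e+01],
       [ 9.99999899e-01, -3.28795897e-04, -3.04869237e-04,
         6.25039812e-01],
       [ 2.01679846e-04, -2.77440021e-01,  9.60742939e-01,
         3.12801338e+01],
       [ 0.00000000e+00,  0.00000000e+00,  0.00000000e+00,
         1.00000000e+00]])}
```

View pics/top.png

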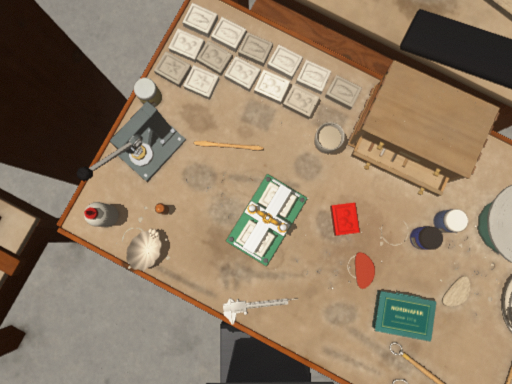

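View pics/side.png

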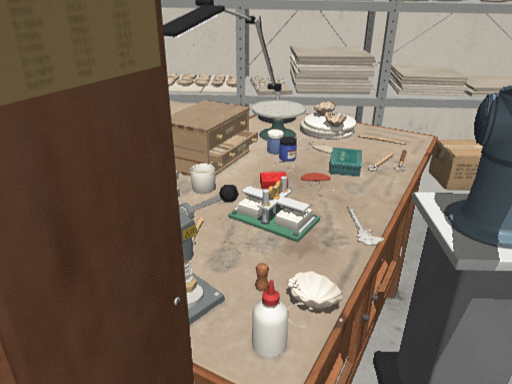

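The top view shows the clamp at about (266,220), with the brass nut near (266,218). The red mould look-alike is at (345,219) and the green tin box at (405,315). Other brassy or wooden things are the stamp (161,208) and the modelling tool (228,146). I choose the green plate with two posts at (266,220) and will check it in a close crop.

```bash
python3 - <<'E'
from h import *
t=cv2.imread("pics/top.png"); k=cam("top")
hsv=cv2.cvtColor(t,cv2.COLOR_BGR2HSV)
m=cv2.inRange(hsv,(60,80,40),(95,255,255)); m[:, :215]=0;m[:,320:]=0;m[:165]=0;m[280:]=0
p=np.argwhere(m>0)[:,::-1]; P=np.array([ray(k,u,v,12)[:2] for u,v in p],np.float32)
r=cv2.minAreaRect(P); print("plate",r, len(p)); print(cv2.boxPoints(r))
m=cv2.inRange(hsv,(14,110,90),(30,255,255)); m[:, :240]=0;m[:,295:]=0;m[:190]=0;m[250:]=0
p=np.argwhere(m>0)[:,::-1]; P=np.array([ray(k,u,v,92)[:2] for u,v in p],np.float32); 
c=P.mean(0);w,V=np.linalg.eigh(np.cov(P.T)); print("brass",len(p),p.mean(0),c,cv2.minAreaRect(P),np.degrees(np.arctan2(V[1,1],V[0,1])))
print("base px",proj(k,[0,0,0]))
cv2.imwrite("pics/topc.png",cv2.resize(t[165:280,215:320],None,fx=5,fy=5,interpolation=cv2.INTER_CUBIC))
E
```

```text
plate ((551.7510986328125, 4.0172271728515625), (116.9619140625, 195.81912231445312), 58.084312438964844) 816
[[437.72565     6.138939 ]
 [603.9422    -97.38491  ]
 [665.77655     1.8955154]
 [499.56      105.419365 ]]
brass 166 [266.72289157 218.04819277] [550.5366      5.0671697] ((551.0232543945312, 4.322021484375), (103.38137817382812, 21.25710678100586), 57.64408493041992) 58.42186982015575
base px [269.91991864 451.26640194]
```

View pics/topc.png

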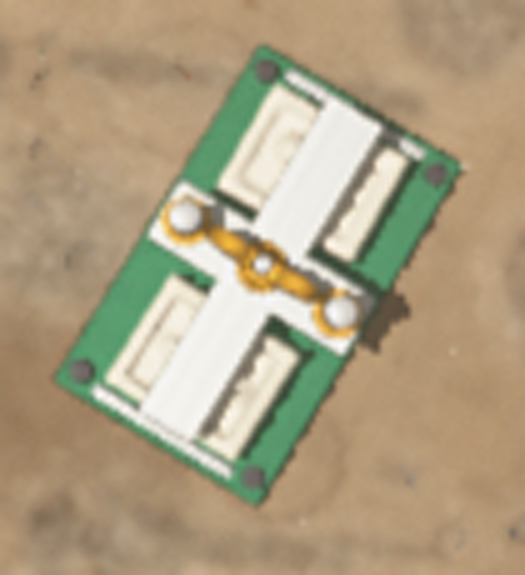

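The crop confirms it: a green plate with a white cross strap, posts at crop (186,217) and (341,311), and the stud at (263,264). The wings run about (230,240)–(300,290), so the joint is about 1.6 rad. Closed on the wings, the fingers (about 20 mm half-width) stay inside the posts. I'll move above the clamp with the tool y axis square to the wings (yaw about 145°).

Request:
drive_tool(
  commands=[
    [[29,-39,0],[0,0,1],30],
    [[29,-39,0],[0,0,1],30],
    [[29,-39,0],[0,0,1],30],
    [[29,-39,0],[0,0,1],30],
    [[29,-39,0],[0,0,1],30],
  ],
)

```text
clock: 0.72
eef_pos: [289.4, 360.3, 404.4]
tcp_rot: [-0.093, 0.996, -0.0, -0.0]
contact_force: [-0.0, 0.3, 0.2]
width: 29.8
finger_force: 0.0
```

Request:
drive_tool(
  commands=[
    [[29,-39,0],[0,0,1],30],
    [[29,-39,0],[0,0,1],30],
    [[29,-39,0],[0,0,1],30],
    [[29,-39,0],[0,0,1],30],
    [[29,-39,0],[0,0,1],30],
  ],
)

```text
clock: 1.35
eef_pos: [434.4, 165.3, 404.4]
tcp_rot: [-0.306, 0.952, 0.0, -0.0]
contact_force: [0.0, -0.2, 0.4]
width: 30.1
finger_force: 0.0
```

Request:
drive_tool(
  commands=[
    [[29,-40,0],[0,0,1],30],
    [[29,-40,0],[0,0,1],30],
    [[29,-40,0],[0,0,1],30],
    [[30,-40,0],[0,0,0.8],30],
    [[0,0,0],[0,0,0],30],
  ],
)

```text
clock: 1.98
eef_pos: [552.3, 4.1, 403.7]
tcp_rot: [-0.456, 0.89, -0.0, -0.0]
contact_force: [0.6, 0.7, 1.0]
width: 30.3
finger_force: 0.0
```

```bash
python3 - <<'E'
from h import *
s=env.get_state(); w=env.grab_frame("wrist"); cv2.imwrite("pics/w1.png",w[:,:,::-1]); np.save("s1.npy",s,allow_pickle=True)
print(s["q"],s["eef_pos"],Ro.from_quat(s["tcp_rot"]).as_matrix())
k=cam("wrist",s); print(proj(k,[551,4.5,99]))
E
```

```text
[-1.07277607e-01  3.31028057e-01  1.15474595e-02  1.25176765e+00
 -4.77275782e-04 -1.05455864e+00] [552.30630919   4.12164609 403.73276157] [[-5.83892340e-01 -8.11830946e-01 -5.00429895e-04]
 [-8.11830850e-01  5.83892533e-01 -4.26143537e-04]
 [ 6.38153790e-04  1.57442480e-04 -9.99999784e-01]]
[252.97536925 185.56193298]
```

View pics/w1.png

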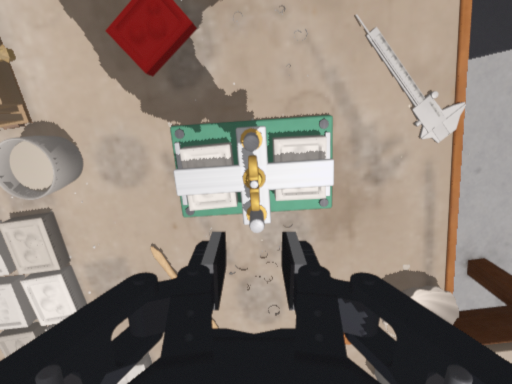

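The wrist view shows the nut with its stud at about (254,184), the wings running nearly along image v from (252,155) to (256,210), and the post tops at (250,143) and (257,226). The fingers at (212,270) and (292,270) straddle that line.

```bash
python3 - <<'E'
from h import *
s=np.load("s1.npy",allow_pickle=True).item(); k=cam("wrist",s); w=cv2.imread("pics/w1.png")
h=cv2.cvtColor(w,cv2.COLOR_BGR2HSV); m=cv2.inRange(h,(14,110,70),(30,255,255)); m[:,:225]=0; m[:,285:]=0
for v in range(145,222,3):
    u=np.where(m[v])[0]; print(v,(u.min(),u.max(),round(u.mean(),1)) if len(u) else None, end="; ")
hi=h[...,1]<60; cv2.imwrite("pics/w1c.png",cv2.resize(w[130:240,220:290],None,fx=5,fy=5,interpolation=cv2.INTER_CUBIC))
E
```

```text
145 (np.int64(259), np.int64(259), np.float64(259.0)); 148 None; 151 None; 154 None; 157 (np.int64(249), np.int64(255), np.float64(252.0)); 160 (np.int64(249), np.int64(255), np.float64(252.0)); 163 (np.int64(249), np.int64(256), np.float64(252.5)); 166 (np.int64(248), np.int64(256), np.float64(252.0)); 169 (np.int64(248), np.int64(259), np.float64(253.5)); 172 (np.int64(245), np.int64(262), np.float64(253.5)); 175 (np.int64(244), np.int64(264), np.float64(254.0)); 178 (np.int64(243), np.int64(264), np.float64(253.5)); 181 (np.int64(244), np.int64(263), np.float64(253.5)); 184 (np.int64(245), np.int64(262), np.float64(253.5)); 187 (np.int64(249), np.int64(258), np.float64(253.5)); 190 (np.int64(250), np.int64(258), np.float64(254.0)); 193 (np.int64(250), np.int64(258), np.float64(254.0)); 196 (np.int64(250), np.int64(258), np.float64(254.0)); 199 (np.int64(251), np.int64(258), np.float64(254.5)); 202 (np.int64(251), np.int64(258), np.float64(254.5)); 205 (np.int64(251), np.int64(259), np.float64(255.0)); 208 (np.int64(249), np.int64(263), np.float64(256.0)); 211 (np.int64(247), np.int64(265), np.float64(256.9)); 214 (np.int64(247), np.int64(265), np.float64(254.6)); 217 (np.int64(248), np.int64(265), np.float64(256.5)); 220 None;
```

View pics/w1c.png

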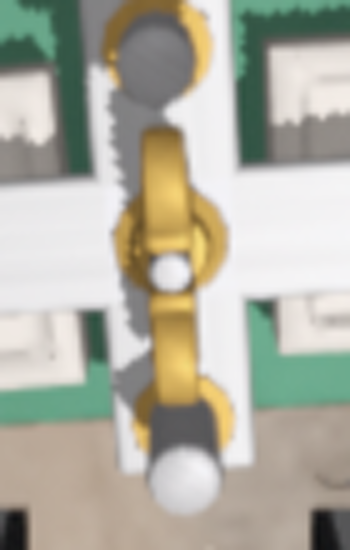

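```bash
python3 - <<'E'
from h import *
s=np.load("s1.npy",allow_pickle=True).item(); k=cam("wrist",s)
A=ray(k,251.1,142.6,100)[:2];B=ray(k,256.7,226,100)[:2]
print("posts",A,B,np.linalg.norm(A-B),(A+B)/2,np.degrees(np.arctan2(*(A-B)[::-1])))
print("stud",ray(k,253.9,184.2,92))
a=ray(k,252.1,157,98)[:2];b=ray(k,254.8,204,98)[:2]; print("wing",a,b,np.degrees(np.arctan2(*(a-b)[::-1])))
a=ray(k,252.5,155.8,98)[:2];b=ray(k,255.1,211,98)[:2]; print("tips",(a+b)/2,np.linalg.norm(a-b),np.degrees(np.arctan2(*(a-b)[::-1])))
R=Ro.from_quat(s["tcp_rot"]).as_matrix(); print("tooly",np.degrees(np.arctan2(R[1,1],R[0,1])))
E
```

```text
posts [528.05925197 -30.33787851] [572.54080684  40.86231641] 83.952822944113 [550.30002941   5.26221895] -121.99463779805161
stud [550.4758018   5.3613054  92.       ]
wing [535.38711323 -18.59767655] [560.7882821   21.20591339] -122.54450282770979
tips [549.63459066   4.04739888] 55.75888926610646 -123.10845458063238
tooly 144.27520847101255
```

Request:
drive_tool(
  commands=[
    [[-1.9,1.2,-40],[0,0,0.58],30],
    [[0,0,-40],[0,0,0],30],
    [[0,0,-40],[0,0,0],30],
    [[0,0,-14],[0,0,0],30],
    [[0,0,0],[0,0,0],30],
  ],
  force=30,
)

```text
clock: 2.65
eef_pos: [548.2, 8.7, 270.4]
tcp_rot: [-0.481, 0.877, 0.001, -0.001]
contact_force: [-0.0, 0.1, 1.0]
width: 29.6
finger_force: 0.0
```

Request:
drive_tool(
  commands=[
    [[0,0,-10],[0,0,0],30],
    [[0,0,-9],[0,0,0],30],
    [[0,0,0],[0,0,0],30],
  ],
)

```text
clock: 3.02
eef_pos: [548.7, 7.9, 251.3]
tcp_rot: [-0.48, 0.877, 0.0, -0.0]
contact_force: [-0.4, 0.1, 0.5]
width: 30.0
finger_force: 0.0
```

Request:
drive_tool(
  commands=[
    [[0,0,0],[0,0,0],20],
    [[0,0,0],[0,0,0],0],
    [[0,0,0],[0,0,0],0],
    [[0,0,0],[0,0,0],0],
  ],
  force=30,
)

```text
clock: 3.52
eef_pos: [551.7, 6.4, 252.7]
tcp_rot: [-0.48, 0.877, -0.004, 0.002]
contact_force: [7.8, -6.1, -5.6]
width: 8.7
finger_force: 34.9
```

Request:
drive_tool(
  commands=[
    [[1.8,-2.6,0],[0,0,0],0],
    [[0,0,0],[0,0,0],0],
  ],
)

```text
clock: 3.78
eef_pos: [552.2, 5.3, 252.6]
tcp_rot: [-0.48, 0.877, -0.001, 0.002]
contact_force: [5.5, 0.5, -2.0]
width: 9.2
finger_force: 35.5
```

Request:
drive_tool(
  commands=[
    [[0,0,-0.3],[0,0,-1],0],
    [[0,0,-0.3],[0,0,-1],0],
    [[0,0,-0.3],[0,0,-1],0],
    [[0,0,0],[0,0,0],0],
  ],
)

```text
clock: 4.28
eef_pos: [552.4, 5.2, 251.8]
tcp_rot: [-0.361, 0.932, -0.001, 0.002]
contact_force: [6.3, -0.0, -1.7]
width: 8.9
finger_force: 35.5
```

```bash
cat > st.py <<'E'
from h import *
s=env.get_state(); R=Ro.from_quat(s["tcp_rot"]).as_matrix()
print(s["clock"],"q6",s["q"][5],"pos",s["eef_pos"].round(1),"yaw",np.degrees(np.arctan2(R[1,1],R[0,1])),"F",s["contact_force"].round(1),"M",s["torque"].round(2),s["width"],s["finger_force"])
E
python3 st.py
```

```text
4.275 q6 -0.8450820965787822 pos [552.4   5.2 251.8] yaw 132.3801934950058 F [ 6.3 -0.  -1.7] M [ 0.03 -1.11 -0.07] 8.924859270016784 35.450657308101654
```

The nut turns with the hand and the moment of 0.07 N m matches its friction. I'll carry on in short arcs, watching the forces near the posts.

Request:
drive_tool(
  commands=[
    [[1,0,-0.3],[0,0,-1],0],
    [[0,0,-0.3],[0,0,-1],0],
    [[0,0,-0.3],[0,0,-1],0],
    [[0,0,-0.2],[0,0,-1],0],
    [[0,0,-0.2],[0,0,-1],0],
  ],
)

```text
clock: 4.9
eef_pos: [552.9, 5.0, 250.5]
tcp_rot: [-0.15, 0.989, -0.001, 0.002]
contact_force: [4.0, -2.3, -1.3]
width: 8.6
finger_force: 35.6
```

Request:
drive_tool(
  commands=[
    [[0,0,-0.3],[0,0,-1],0],
    [[0,0,-0.3],[0,0,-1],0],
    [[0,0,-0.3],[0,0,-1],0],
    [[0,0,-0.2],[0,0,-1],0],
    [[0,0,-0.2],[0,0,-1],0],
  ],
)

```text
clock: 5.52
eef_pos: [553.0, 4.6, 249.2]
tcp_rot: [0.068, 0.998, -0.001, 0.002]
contact_force: [4.7, -3.0, -0.5]
width: 8.6
finger_force: 35.5
```

```bash
python3 st.py
```

```text
5.525 q6 0.029882183463038645 pos [553.    4.6 249.2] yaw 82.2247954483303 F [ 4.7 -3.  -0.5] M [-0.53 -0.91  0.1 ] 8.644147637100426 35.54248407483101
```

Request:
drive_tool(
  commands=[
    [[0.5,-0.5,-0.3],[0,0,-1],0],
    [[0,0,-0.3],[0,0,-1],0],
    [[0,0,-0.2],[0,0,-1],0],
  ],
)

```text
clock: 5.9
eef_pos: [553.2, 4.2, 248.4]
tcp_rot: [0.197, 0.98, -0.001, 0.002]
contact_force: [4.0, -3.0, 0.0]
width: 8.7
finger_force: 35.7
```

Request:
drive_tool(
  commands=[
    [[0,0,-0.3],[0,0,-1],0],
    [[0,0,-0.3],[0,0,-1],0],
    [[0,0,-0.2],[0,0,-1],0],
  ],
)

```text
clock: 6.28
eef_pos: [553.0, 4.0, 247.6]
tcp_rot: [0.324, 0.946, -0.001, 0.002]
contact_force: [2.8, -3.7, 1.0]
width: 8.6
finger_force: 35.8
```

Request:
drive_tool(
  commands=[
    [[0,0,-0.3],[0,0,-1],0],
    [[0,0,-0.3],[0,0,-1],0],
    [[0,0,-0.2],[0,0,-1],0],
    [[0,0,0],[0,0,0],0],
  ],
)

```text
clock: 6.78
eef_pos: [552.9, 3.8, 246.8]
tcp_rot: [0.443, 0.896, -0.001, 0.002]
contact_force: [1.6, -4.8, 2.6]
width: 9.0
finger_force: 35.9
```

```bash
python3 st.py
```

```text
6.775 q6 0.8114026646739573 pos [552.9   3.8 246.8] yaw 37.381927944701054 F [ 1.6 -4.8  2.6] M [-0.91 -0.46 -0.07] 8.97807057963494 35.926377922296524
```

The posts are passed with low forces. About 86° remain.

Request:
drive_tool(
  commands=[
    [[0,-1,-0.3],[0,0,-1],0],
    [[0,0,-0.3],[0,0,-1],0],
    [[0,0,-0.3],[0,0,-1],0],
    [[0,0,-0.3],[0,0,-1],0],
    [[0,0,-0.3],[0,0,-1],0],
  ],
)

```text
clock: 7.4
eef_pos: [552.5, 3.3, 245.5]
tcp_rot: [0.627, 0.779, -0.001, 0.001]
contact_force: [0.5, -4.0, 4.8]
width: 8.3
finger_force: 36.3
```

Request:
drive_tool(
  commands=[
    [[0,0,-0.3],[0,0,-1],0],
    [[0,0,-0.3],[0,0,-1],0],
    [[0,0,-0.3],[0,0,-1],0],
    [[0,0,-0.3],[0,0,-1],0],
    [[0,0,-0.3],[0,0,-1],0],
  ],
)

```text
clock: 8.02
eef_pos: [552.1, 3.3, 244.1]
tcp_rot: [0.781, 0.624, -0.001, 0.001]
contact_force: [-2.4, -1.9, 8.2]
width: 8.4
finger_force: 36.6
```

Request:
drive_tool(
  commands=[
    [[0,0,-0.3],[0,0,-1],0],
    [[0,0,-0.3],[0,0,-1],0],
    [[0,0,-0.3],[0,0,-1],0],
    [[0,0,-0.3],[0,0,-1],0],
    [[0,0,0],[0,0,0],0],
  ],
)

```text
clock: 8.65
eef_pos: [551.7, 3.4, 243.0]
tcp_rot: [0.877, 0.48, -0.001, 0.001]
contact_force: [-3.8, -3.7, 9.0]
width: 8.9
finger_force: 36.8
```

```bash
python3 st.py
```

```text
8.65 q6 2.03137699047653 pos [551.7   3.4 243. ] yaw -32.59159436574135 F [-3.8 -3.7  9. ] M [-0.6   0.51 -0.1 ] 8.870021356842368 36.7979434132576
```

Request:
drive_tool(
  commands=[
    [[0,0,0],[0,0,-1],0],
    [[0,0,-0.2],[0,0,-1],0],
    [[0,0,0],[0,0,0],0],
  ],
)

```text
clock: 9.02
eef_pos: [551.6, 3.4, 242.6]
tcp_rot: [0.916, 0.402, -0.001, 0.001]
contact_force: [-3.2, -2.7, 8.8]
width: 8.9
finger_force: 36.6
```

```bash
python3 st.py
```

```text
9.025 q6 2.205877088953387 pos [551.6   3.4 242.6] yaw -42.586766825469134 F [-3.2 -2.7  8.8] M [-0.54  0.49 -0.12] 8.891665461251057 36.61827474832535
```

Request:
drive_tool(
  commands=[
    [[0,0,-0.2],[0,0,-1],0],
    [[0,0,0],[0,0,-0.4],0],
    [[0,0,0],[0,0,0],0],
  ],
)

```text
clock: 9.4
eef_pos: [551.5, 3.6, 242.2]
tcp_rot: [0.938, 0.346, -0.001, 0.001]
contact_force: [-2.9, -1.7, 8.4]
width: 8.6
finger_force: 36.6
```

```bash
python3 st.py
```

```text
9.4 q6 2.326583766610076 pos [551.5   3.6 242.2] yaw -49.4900204477866 F [-2.9 -1.7  8.4] M [-0.49  0.44  0.38] 8.642466657656362 36.64683133363724
```

The reaction moment jumped to 0.38 N m at the expected angle (−49°), so the nut is at its stop. Releasing and lifting.

Request:
drive_tool(
  commands=[
    [[0,0,0],[0,0,0],24],
    [[0,0,0],[0,0,0],24],
    [[0,0,0],[0,0,0],24],
  ],
)

```text
clock: 9.78
eef_pos: [551.9, 4.0, 240.9]
tcp_rot: [0.938, 0.346, -0.0, -0.0]
contact_force: [-0.8, -0.4, 0.8]
width: 23.7
finger_force: 0.0
```

Request:
drive_tool(
  commands=[
    [[0,0,10],[0,0,0],24],
    [[0,0,30],[0,0,0],24],
    [[0,0,40],[0,0,0],24],
    [[0,0,40],[0,0,0],24],
    [[0,0,30],[0,0,0],24],
  ],
)

```text
clock: 10.4
eef_pos: [552.3, 3.9, 393.9]
tcp_rot: [0.938, 0.345, 0.001, 0.001]
contact_force: [0.2, 0.1, -0.6]
width: 24.1
finger_force: 0.0
```

```bash
python3 - <<'E'
import st
from h import *
s=env.get_state(); w=env.grab_frame("wrist"); cv2.imwrite("pics/w2.png",w[:,:,::-1]); k=cam("wrist",s); c=proj(k,[550.5,5,92]); print(c)
x,y=map(int,c); cv2.imwrite("pics/w2c.png",cv2.resize(w[max(0,y-80):y+80,max(0,x-100):x+100,::-1],None,fx=3.5,fy=3.5,interpolation=cv2.INTER_CUBIC))
E
```

```text
10.4 q6 2.3282436461788287 pos [552.3   3.9 393.9] yaw -49.578623825203465 F [ 0.2  0.1 -0.6] M [ 0.03 -0.05 -0.  ] 24.13290692716013 0.0
[252.41175358 187.18518997]
```

View pics/w2c.png

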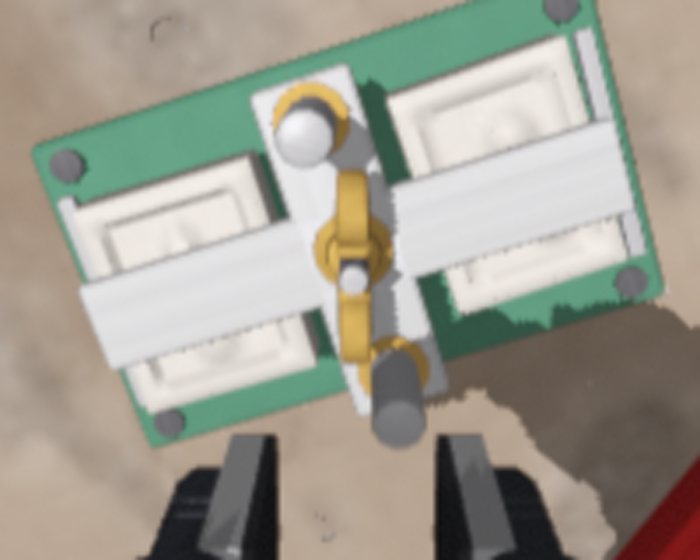

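The crop shows the wings running (352,170)–(355,360), about 17° past the post line (305,135)–(398,420). That puts the nut at about 287°, or 5.0 rad. The moulds lie square under the strap and the hand is clear.

```bash
python3 -c "
from rig import env
print(env.close_job())"
```

```text
the job is handed in; nothing more can be done
None
```

I turned the wing nut clockwise to its stop (about 5.0 rad, judged from the moment jump and the last picture) in one continuous grip rather than separate arcs, with no post knock seen in the force readings and the moulds still under the strap, then handed the job in; no verdict came back.

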